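# Draw the lamp boom out to its next hole and seat it

### The job

The lamp's telescoping boom is one hole too short to light the beaker. Pinch its spring button flush, draw the outer tube out until the button snaps up in the next hole, never forcing the tube against the button; then push the whole arm gently back until the inner tube is fully home in the stand's socket, and let go. Leave the other things on the bench where they are.

Things in the scene. Friction and masses are not known exactly. Their poses are not given: they have to be found in the camera images.
- stand: Lamp stand fixed to the bench; origin on the bench under its grey 50 mm square pillar. Foot 180 x 160 x 18 mm (x, y, z). On top a black 60 mm socket block, top 186 mm up, screw on it to 198 mm. A level telescoping arm, axis 160 mm up over the line x = 0, leaves the socket to the stand's -y ('out'); the button faces +x. A white 130 mm square tile, 6 mm thick, lies 345 mm out
- inner (a joint): Slide of the inner tube (square steel, 25 mm) in the stand's socket, m: 0 = fully home, 0.010 = drawn out to its stop. It starts anywhere in this 10 mm of end play, but not home, and drags with about 2 N, less than the boom does on it, so it is drawn out to its stop first
- boom (a joint): Slide of the boom (outer tube, square aluminium, 30 x 30 x 210 mm, 2 mm wall) out along the inner tube, m: 0 = button in the present hole. Inward of this the +x side bears a dark steel index plate (66 x 22 mm, flush) with the next hole, clamped anywhere from 41 to 65 mm from the present one: not measured. Drags with 3 to 4 N. Holes 14 mm wide: 1 mm of play either way for the button
- button (a joint): Travel of the spring button into the tube, m: 0 = fully out, 0.006 = flush with the boom's face, 0.008 = clear inside the wall, 0.010 = stop. Spring 6 N when out, 8.5 N at flush. With the button flush, pulling the boom with some 10 to 15 N tucks the dome under the hole's edge; half pressed it jams. Sprung up in a hole, it stops the boom. Over 50 mm/s it may miss a hole
- button_tip (a point): Top of the button's dome: steel, 12 mm across, 6 mm proud of the boom's +x face when out (21 mm from the arm's axis, at its height; 170 to 180 mm out from the pillar). The button stays with the inner tube while the boom slides over it. The hole's edge must not bear on the button with more than 20 N
- lamp (a point): Centre of the underside of the white lamp head, 76 mm wide, at the boom's outer end: 125 mm out from the present hole and 41 mm below the arm's axis (the head's top is 12 mm above the axis); moves with the boom. The boom's inner end is 120 mm inward of the present hole; a spare hole lies 45 mm outward of it
- beaker: Glass beaker, 68 mm wide, 80 mm tall, standing on the tile; origin at the centre of its underside; bystander
- dish: Low glass dish, 90 mm wide, 16 mm tall, origin under its centre; bystander beside the arm
- jar: Amber jar, 48 mm wide, 75 mm tall, origin under its centre; bystander beside the arm
- flask: Conical flask, 84 mm wide, 130 mm tall, origin under its centre; bystander
- wash_bottle: White plastic bottle, 64 mm wide, 170 mm tall, origin under its centre; bystander
- cylinder: Measuring cylinder, foot 64 mm wide, 175 mm tall, origin under its centre; bystander
- bung: Rubber bung, 36 mm wide, 30 mm tall, origin under its centre; bystander

How it is judged (in metres and radians):
On the way, in this order (a step that is already met when the one before it is completed fails the run):
1. the button is pressed flush (within 2 mm) in the present hole (value of joint button above 0.004 m and value of joint boom below 0.012 m), for 0.1 s.
2. the boom is out to the next hole and the button has snapped out in it (value of joint boom between 0.038 and 0.068 m and value of joint button below 0.0015 m), for 0.2 s.
At the end, for the whole second after the job is handed in: The boom is out to the next hole (38 to 68 mm), the button stands out in that hole (less than 1.5 mm pressed), and the inner tube is home in the socket within 2 mm (all of step 2 and value of joint inner below 0.002 m); the robot touches nothing.
It fails at once if the boom is forced against the button with more than 20 N (contact force between button and boom above 20 N).
It fails at once if a bystander is moved by more than 20 mm (distance of any of beaker, dish, jar, flask, wash_bottle, cylinder, bung from where it was at the start of the episode above 0.02 m).
It also fails if it takes over 38 s, if anything falls off the work surface, if the arm or the gripper's body presses on something with over 40 N, if the wrist force passes 120 N, or if a joint passes its speed limit or range.

### The arm

A 7-joint arm with a two-finger parallel gripper is mounted at the origin on the work surface. World frame = base frame: x ahead of the robot, y to its left, z up, the work surface at z = 0. Lengths are in m, angles in degrees, forces in N, time in s.
With the tool pointing down it reaches from about 0.425 to 0.95 m from the base axis. Payload 16.7 kg.
Tool frame: the origin (TCP) lies on the centre line of the jaws, within the pads' length; the fingertips stand 22 mm ahead of it and the grasp point (between the pads) lies 3 mm ahead of it; z points along the fingers, y is the line along which they close (so a half turn about z gives the same grasp; the last joint's range is limited). The gripper opens to 94 mm and grips with 3 to 60 N. Pads are 16 mm wide; open, the fingers measure 119 mm over their backs; the gripper's body (75 mm by 177 mm) begins 78 mm behind the grasp point.
Start: joints at [-83.852, 24.414, 4.234, 92.017, -1.954, 63.644, -3.845], TCP at [0.171, 0.653, 0.194] pointing down, gripper open.
Joint ranges: [-163.25, 163.25], [-28.42, 122.38], [-70.27, 78.77], [12.13, 141.07], [-58.53, 238.53], [9.26, 117.41], [-156.51, 156.51]. Speed limits (degrees/s): [108.29, 108.29, 136.94, 136.94, 172.46, 172.46, 172.46].

### API

Orientations are given as [roll, pitch, yaw] about the fixed x, y, z axes, in that order (R = Rz(yaw) Ry(pitch) Rx(roll)).
In Python, from workcell import readout, vision, job_done gives the robot as it stands.
- The arm moves only by the tool send_rows, never from a script. Its argument "motion" is a list of rows, each a list of 7 numbers: the shift along the tool's x, y, z in cm, then the turn, a rotation vector about the tool's x, y, z in rad, then the opening, from -1 (shut) to 1 (fully open). A call has 1 to 12 rows; each row shifts and turns the commanded pose from where the row before left it, along the tool's axes as they then stand; what a row does not reach is not made up. A row lasts 1/12 s, in which the tool goes at most 41.7 mm and 7.16 degrees, less where a joint would pass 70% of its speed; a pose out of reach is approached as far as the arm can. A call is refused whole if a number of a shift passes 4.17 or a number of a turn 0.125, either way. A call with a gripper value outside its range is refused whole. The fingers move at their own pace and stop on an object; "newtons" is the grip in N (left out, the last holds). Time passes only in rows, so rows that do not move let the fingers close. It gives the time, the measured TCP pose, the force, the opening and the grip force at its end, in the units of the state.
- readout.read_state(): the state, without advancing time (a new reading comes with each control period).
- vision.snapshot(name): name is "scene" or "top"; returns a dict with "frame" (400x640x3 uint8, red, green, blue), "z_map" (400x640 float32, m along the optical axis (not along the pixel's ray), 0 where there is no reading), "fx", "fy", "cx", "cy" (pixels), "eye" and "rotation" of the camera in the world. Camera axes: x right, y up, looking along -z (the intrinsics and any distortion apply to the point x, -y, -z); pixel columns grow to the right and rows downward; lengths in m; the calibration is good to about 2 mm. A picture is of the moment at which its call begins.
- job_done(): hands the job in; it is judged then, once.
The state is a dict: "time_s": time; "joints": joint angles; "dq": joint speeds; "effort": joint torques, N m; "tool_pos": TCP position; "eef_rot": TCP orientation; "contact_force": force on the tool from outside, world axes, zero at the start; "ft_torque": the same for the moment, N m; "grip_width": opening from 0.0 (shut) to 1.0 (fully open); "gripper_force": force on a finger pad.
Only numpy, scipy, OpenCV 4.12 (cv2) and the standard library are available. Lean on these libraries where they do the work, as an engineer would, in place of code of your own. Each camera call takes 0.05 s, during which the arm holds its last target. There are 200 camera calls.

## Working session

There is one attempt and no reset: what is moved stays moved. The work goes in short steps, Python scripts to look and compute and a tool call to move; the robot and the scene stay as the last step left them, time stands still between calls to the robot, and variables do not carry over. Pictures are saved under pics/ and viewed, at most 10 in all, crops included, and the job is handed in when it is done.

Besides the shell and the picture viewer there is one more tool, called after "Request:" as name(argument=value, ...) on one line, values as JSON. send_rows: Moves the arm, as the interface text tells. Its arguments: {"type":"object","properties":{"motion":{"type":"array","items":{"type":"array","items":{"type":"number"}}},"newtons":{"type":"number"}},"required":["motion"]}

```bash
mkdir -p pics; ls; cat > h.py <<'E'
import numpy as np,cv2
from workcell import readout,vision,job_done
def snap(n,f=None):
    s=vision.snapshot(n)
    if f: cv2.imwrite('pics/'+f,s["frame"][:,:,::-1])
    return s
def pts(s):
    z=s["z_map"]; v,u=np.mgrid[0:z.shape[0],0:z.shape[1]]
    c=np.stack([(u-s["cx"])/s["fx"]*z,-(v-s["cy"])/s["fy"]*z,-z],-1)
    return c@np.array(s["rotation"]).T+np.array(s["eye"])
E
python3 - <<'E'
from h import *
print(readout.read_state())
for n in("scene","top"):
    s=snap(n,n+"1.png"); print({k:s[k] for k in s if k not in("frame","z_map")})
    np.savez(n+"1.npz",frame=s["frame"],P=pts(s))
E
```

```text
pics
{'time_s': 0.0, 'joints': array([-83.85169291,  24.44991901,   4.23028181,  92.04953253,
        -1.95531582,  63.64426892,  -3.84455091]), 'dq': array([-0.01429736,  0.03875463, -0.01716884, -0.06654262,  0.01502807,
        0.04862104, -0.06347591]), 'effort': array([ 2.41490079e-04, -9.35796618e+01,  3.66727330e+00, -4.54209745e+01,
       -4.87533363e-02,  2.00114987e-02,  1.08351801e-04]), 'tool_pos': array([0.17134503, 0.65244132, 0.19319281]), 'eef_rot': array([-1.79928474e+02,  3.47178116e-03,  1.65284515e+02]), 'contact_force': array([ 0.55753929, -0.27734058,  0.589884  ]), 'ft_torque': array([-0.01405666, -0.0527214 , -0.04326866]), 'gripper_force': 0.0, 'grip_width': 0.9979472561694765}
{'fx': 375.90172197165754, 'fy': 375.90172197165754, 'cx': 315.44617775045134, 'cy': 200.5212069267387, 'eye': array([1.05021049, 0.78509081, 0.81112021]), 'rotation': array([ 53.70195933,  -0.27988125, 149.280598  ])}Traceback (most recent call last):
  File "<stdin>", line 5, in <module>
  File "h.py", line 10, in pts
    return c@np.array(s["rotation"]).T+np.array(s["eye"])
           ~~~~~~~~~~~~~~~~~~~~~~~~~~~^~~~~~~~~~~~~~~~~~~
ValueError: operands could not be broadcast together with shapes (400,640) (3,)
```

```bash
sed -i 's/^import numpy.*/&\nfrom scipy.spatial.transform import Rotation as Ro/; s/np.array(s\["rotation"\]).T/Ro.from_euler("xyz",s["rotation"],degrees=True).as_matrix().T/' h.py
python3 - <<'E'
from h import *
for n in("scene","top"):
    s=snap(n,n+"1.png"); print({k:s[k] for k in s if k not in("frame","z_map")})
    P=pts(s);np.savez(n+"1.npz",frame=s["frame"],P=P); print(P[200,320],P[350,320],P[350,600])
E
```

```text
{'fx': 375.90172197165754, 'fy': 375.90172197165754, 'cx': 315.44617775045134, 'cy': 200.5212069267387, 'eye': array([1.05021049, 0.78509081, 0.81112021]), 'rotation': array([ 53.70195933,  -0.27988125, 149.280598  ])}
[ 0.46887276 -0.15307392  0.00302953] [ 0.77757145  0.35520022 -0.0026114 ] [0.2070638  0.69461682 0.00119865]
{'fx': 446.28187880860963, 'fy': 446.28187880860963, 'cx': 319.2710224208905, 'cy': 193.33345322642225, 'eye': array([ 0.4776445 , -0.03708158,  1.23219899]), 'rotation': array([  5.24094401,  -0.12620712, -90.83786218])}
[ 5.72063304e-01 -4.31958887e-02 -8.85939726e-05] [ 1.68060904e-01 -3.72266219e-02  7.91074229e-05] [ 0.1575047  -0.78818128  0.00342941]
```

View pics/scene1.png

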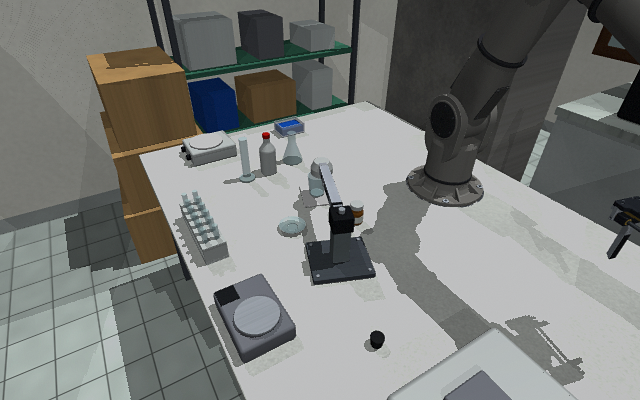

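View pics/top1.png

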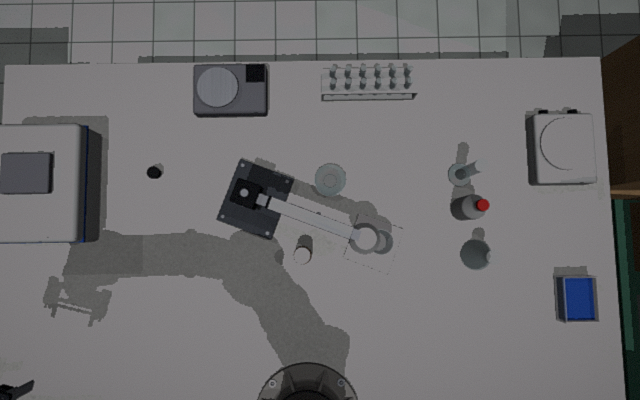

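The scene view shows the stand near (340,250), with its arm running away to the lamp at (320,165). In the top view the pillar is at (243,193) and the lamp at (362,238), so 'out' is mainly −y and the button faces away from the robot. Next I measure the arm.

```bash
python3 - <<'E'
from h import *
d=np.load("top1.npz");P=d["P"];f=d["frame"].astype(int)
v,u=np.mgrid[0:400,0:640]
box=(u>215)&(u<400)&(v>150)&(v<275)
# dark socket block top
m=box&(abs(P[...,2]-.186)<.006)&(f.sum(-1)<200)
q=P[m];print("block",m.sum(),cv2.minAreaRect(q[:,:2].astype(np.float32)),np.median(q[:,2]))
m=box&(abs(P[...,2]-.018)<.006)&(f.sum(-1)<250)
q=P[m];print("foot",m.sum(),cv2.minAreaRect(q[:,:2].astype(np.float32)),np.median(q[:,2]))
m=box&(abs(P[...,2]-.174)<.008)&(f.sum(-1)>250)
q=P[m];n,l=cv2.connectedComponents(m.astype(np.uint8));print("arm",m.sum(),np.median(q[:,2]))
rect=cv2.minAreaRect(q[:,:2].astype(np.float32));print(rect)
# strip = boom: fit line on points with u 272..340
mm=m&(u>272)&(u<340);q=P[mm][:,:2];c=q.mean(0);w=np.linalg.svd(q-c)[2][0];w*=-np.sign(w[1]);print("line",c,w)
for S in("top","scene"):
    d=np.load(S+"1.npz");P=d["P"];F=d["frame"].astype(int)
    m=(abs(P[...,2]-.172)<.01)&(np.hypot(*(P[...,:2]-c).transpose(2,0,1))<.25)&(F.sum(-1)>200)
    q=P[m][:,:2]-c;a=q@w;b=q@np.array([-w[1],w[0]])
    print(S);[print(round(x,2),((a>=x)&(a<x+.02)).sum(),*np.round(np.percentile(b[(a>=x)&(a<x+.02)],[3,97]),4)) for x in np.arange(-.14,.2,.02) if ((a>=x)&(a<x+.02)).sum()>3]
    print(a.min(),a.max())
E
python3 - <<'E'
import cv2
i=cv2.imread('pics/scene1.png')[145:295,255:405];cv2.imwrite('pics/c1.png',cv2.resize(i,(600,600),interpolation=cv2.INTER_CUBIC))
i=cv2.imread('pics/top1.png')
E
```

```text
block 584 ((0.5769452452659607, 0.13443666696548462), (0.060245539993047714, 0.059615470468997955), 68.68445587158203) 0.18591626627688485
foot 2725 ((0.523222804069519, -0.00447334349155426), (0.45753154158592224, 0.18004627525806427), 68.89874267578125) 0.018253581039191058
arm 1681 0.17434100859599755
((0.5128887295722961, -0.0349406898021698), (0.30263715982437134, 0.05474131181836128), 67.41387176513672)
line [ 0.52117724 -0.00887313] [-0.3744474  -0.92724816]
top
-0.14 21 -0.0125 0.0087
-0.12 83 -0.0128 0.0103
-0.1 76 -0.0153 0.0126
-0.08 104 -0.0151 0.0133
-0.06 105 -0.0145 0.0135
-0.04 108 -0.0146 0.0138
-0.02 111 -0.0144 0.0148
0.0 109 -0.0141 0.0146
0.02 114 -0.0138 0.0177
0.04 107 -0.0137 0.0146
0.06 108 -0.0131 0.015
0.08 108 -0.0132 0.0149
0.1 106 -0.0126 0.0154
0.12 153 -0.0231 0.0228
0.14 209 -0.0266 0.0273
0.16 138 -0.0218 0.0224
-0.12398650638055458 0.18075937224592412
scene
-0.12 18 -0.012 0.0126
-0.1 35 -0.0133 0.0151
-0.08 41 -0.0125 0.0156
-0.06 36 -0.0121 0.0155
-0.04 41 -0.0123 0.0156
-0.02 35 -0.0111 0.0158
0.0 37 -0.0113 0.0171
0.02 35 -0.0106 0.022
0.04 33 -0.0106 0.017
0.06 34 -0.0099 0.0168
0.08 27 -0.0101 0.0169
0.1 24 -0.0089 0.0183
0.12 59 -0.0213 0.0277
0.14 51 -0.0221 0.0313
0.16 22 -0.0158 0.0212
-0.10995633564147214 0.1723555796694148
```

View pics/c1.png

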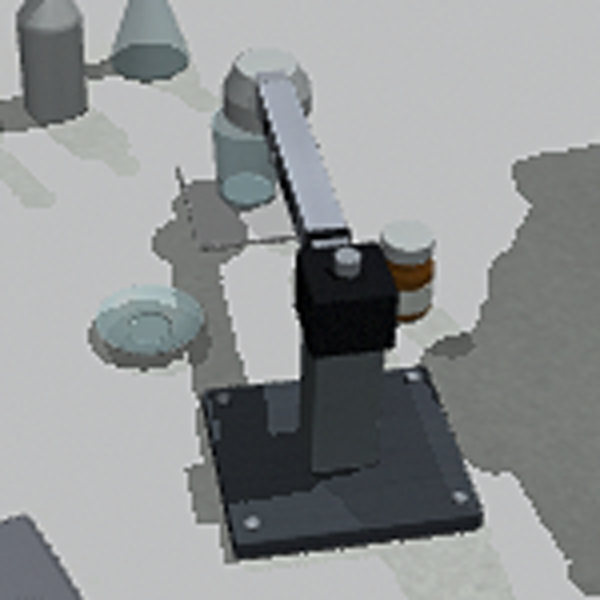

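```bash
python3 - <<'E'
from h import *
o=np.array([.5769,.1344]);w=np.array([-.3634,-.9316]);n=np.array([.9316,-.3634])
for S in("top","scene"):
    d=np.load(S+"1.npz");P=d["P"];q=P[...,:2]-o;a=q@w;b=q@n;z=P[...,2]
    m=(a>.1)&(a<.24)&(b>.0165)&(b<.028)&(z>.14)&(z<.175)
    print(S,m.sum());print(np.round(np.c_[a[m],b[m],z[m]],4)[:30])
    m=(z>.14)&(z<.18)&(a>.2)&(a<.36)&(abs(b)<.05)
    x=a[m&(abs(b)<.01)];y=b[m&(a>.27)];print("lamp end",x.max(),np.percentile(y,[1,99]), [ (round(k,3),np.ptp(b[m&(a>k)&(a<k+.006)])) for k in np.arange(.25,.34,.006) if (m&(a>k)&(a<k+.006)).sum()>2])
t=np.r_[o+w*.175,.163];print("target",t,np.hypot(*t[:2]),"yaw n",np.degrees(np.arctan2(n[1],n[0])))
T=readout.read_state();R=Ro.from_euler("xyz",T["eef_rot"],degrees=True)
print("tool-frame shift",R.inv().apply(t-T["tool_pos"]),R.as_matrix())
E
```

```text
top 7
[[0.1744 0.0184 0.1662]
 [0.1766 0.0193 0.1648]
 [0.1788 0.0202 0.1636]
 [0.1774 0.0172 0.1631]
 [0.1797 0.0178 0.1663]
 [0.1819 0.0189 0.1611]
 [0.1827 0.0167 0.1612]]
lamp end 0.34054227962765116 [-0.03471762  0.03500273] [(np.float64(0.25), np.float64(0.029604216711894345)), (np.float64(0.256), np.float64(0.02928717440583739)), (np.float64(0.262), np.float64(0.029262413706139412)), (np.float64(0.268), np.float64(0.04448939966269788)), (np.float64(0.274), np.float64(0.05642791463253316)), (np.float64(0.28), np.float64(0.06396286594331908)), (np.float64(0.286), np.float64(0.06850565073895595)), (np.float64(0.292), np.float64(0.07249781731583986)), (np.float64(0.298), np.float64(0.07397719620516305)), (np.float64(0.304), np.float64(0.07382628030884028)), (np.float64(0.31), np.float64(0.07017061589429857)), (np.float64(0.316), np.float64(0.06723019388751626)), (np.float64(0.322), np.float64(0.05934616793327127)), (np.float64(0.328), np.float64(0.05329348035424489)), (np.float64(0.334), np.float64(0.035652638932204675))]
scene 71
[[0.2376 0.0181 0.1708]
 [0.2259 0.0169 0.1703]
 [
[... 1015 characters left out ...]
np.float64(0.0686072922486704)), (np.float64(0.286), np.float64(0.06891709232229429)), (np.float64(0.292), np.float64(0.07204215220700597)), (np.float64(0.298), np.float64(0.06517585898064382)), (np.float64(0.304), np.float64(0.05463470389493115)), (np.float64(0.31), np.float64(0.05214921031811734)), (np.float64(0.316), np.float64(0.03821526556660837)), (np.float64(0.322), np.float64(0.0282711426523591))]
target [ 0.513305 -0.02863   0.163   ] 0.5141028106565846 yaw n -21.30984061377941
tool-frame shift [-0.50372919 -0.57191759  0.0309526 ] [[-9.67197669e-01  2.54024870e-01 -1.83164316e-04]
 [ 2.54024928e-01  9.67197195e-01 -9.60425226e-04]
 [-6.68158814e-05 -9.75449343e-04 -9.99999522e-01]]
```

Request:
send_rows(motion=[[-3.1,-1.8,-0.7,0,0,0,1],[-3.1,-1.8,-0.7,0,0,0,1],[-3.1,-1.8,-0.7,0,0,0,1],[-3.1,-1.8,-0.7,0,0,0,1],[-3.1,-1.8,-0.7,0,0,0,1],[-3.1,-1.8,-0.7,0,0,0,1],[-3.1,-1.8,-0.7,0,0,0,1],[-3.1,-1.8,-0.7,0,0,0,1],[-3.1,-1.8,-0.7,0,0,0,1],[-3.1,-1.8,-0.7,0,0,0,1]])

```text
time_s: 0.98
tool_pos: [0.4265, 0.3984, 0.2642]
eef_rot: [-180.0, -0.0, 165.3]
contact_force: [-0.0, 0.1, -0.2]
grip_width: 0.996
gripper_force: 0.0
```

Request:
send_rows(motion=[[-1.6,-3.3,0,0,0,0,1],[-1.6,-3.3,0,0,0,0,1],[-1.6,-3.3,0,0,0,0,1],[-1.6,-3.3,0,0,0,0,1],[-1.6,-3.3,0,0,0,0,1],[-1.6,-3.3,0,0,0,0,1],[-1.6,-3.3,0,0,0,0,1],[-1.6,-3.3,0,0,0,0,1],[-1.6,-3.3,0,0,0,0,1],[-1.6,-3.3,0,0,0,0,1],[-1.6,-3.3,0,0,0,0,1],[-1.6,-3.3,0,0,0,0,1]])

```text
time_s: 1.98
tool_pos: [0.5105, -0.0336, 0.264]
eef_rot: [180.0, 0.0, 165.3]
contact_force: [0.7, -0.5, 0.1]
grip_width: 0.998
gripper_force: 0.0
```

Request:
send_rows(motion=[[0,0,0,0,0,0.12,1],[0,0,0,0,0,0.12,1],[0,0,0,0,0,0.12,1],[0,0,0,0,0,0.12,1],[0,0,0,0,0,0.12,1],[0,0,0,0,0,0.12,1],[0,0,0,0,0,0.12,1],[0,0,0,0,0,0.12,1],[0,0,0,0,0,0.12,1],[0,0,0,0,0,0.12,1],[0,0,0,0,0,0.12,1],[0,0,0,0,0,0.12,1]])

```text
time_s: 2.98
tool_pos: [0.5105, -0.0318, 0.2637]
eef_rot: [-180.0, 0.0, 82.4]
contact_force: [-0.0, -0.4, 0.3]
grip_width: 1.002
gripper_force: 0.0
```

Request:
send_rows(motion=[[0,0,0,0,0,0.12,1],[0,0,0,0,0,0.12,1],[0.3,0.1,2,0,0,0,1],[0,0,2,0,0,0,1],[0,0,2,0,0,0,1],[0,0,0,0,0,0,1],[0,0,0,0,0,0,1]])

```text
time_s: 3.57
tool_pos: [0.5121, -0.0296, 0.2037]
eef_rot: [-179.9, 0.1, 69.0]
contact_force: [0.4, -0.1, 0.6]
grip_width: 1.003
gripper_force: 0.0
```

```bash
python3 - <<'E'
from h import *
s=snap("scene");i=s["frame"][100:300,205:405,::-1];cv2.imwrite('pics/c2.png',cv2.resize(i,(600,600),interpolation=cv2.INTER_CUBIC))
o=np.array([.5769,.1344]);w=np.array([-.3634,-.9316]);n=np.array([.9316,-.3634])
T=readout.read_state();q=T["tool_pos"][:2]-o;print(T["tool_pos"],T["eef_rot"],q@w,q@n)
E
```

```text
[ 0.51280007 -0.02953545  0.20452932] [1.79999481e+02 1.81387874e-02 6.90096610e+01] 0.17601617857531462 -0.00014135090658835055
```

View pics/c2.png

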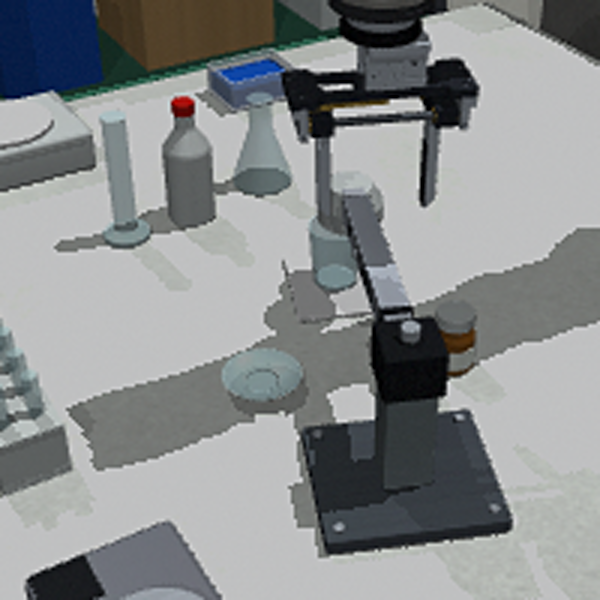

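The fingers straddle the boom above the button: far finger near (325,170), near finger near (428,170). Now I descend and pinch.

Request:
send_rows(motion=[[0,0,1.5,0,0,0.005,1],[0,0,1.5,0,0,0,1],[0,0,1.1,0,0,0,1],[0,0,0,0,0,0,0.1],[0,0,0,0,0,0,0.1],[0,0,0,0,0,0,0.1],[0,0,0,0,0,0,0.1]], newtons=22)

```text
time_s: 4.2
tool_pos: [0.5132, -0.0294, 0.1638]
eef_rot: [179.9, -0.0, 68.7]
contact_force: [0.3, 0.8, 0.3]
grip_width: 0.75
gripper_force: 0.0
```

Request:
send_rows(motion=[[0,0,0,0,0,0,-0.1],[0,0,0,0,0,0,-0.2],[0,0,0,0,0,0,-0.3],[0,0,0,0,0,0,-0.5],[0,0,0,0,0,0,-0.7],[0,0,0,0,0,0,-1],[0,0,0,0,0,0,-1],[0,0,0,0,0,0,-1]])

```text
time_s: 4.87
tool_pos: [0.5134, -0.0294, 0.1635]
eef_rot: [179.9, -0.0, 68.7]
contact_force: [-1.5, 0.7, 11.6]
grip_width: 0.184
gripper_force: 5.8
```

```bash
python3 - <<'E'
from h import *
s=snap("scene");i=s["frame"][120:240,250:400,::-1];cv2.imwrite('pics/c3.png',cv2.resize(i,(750,600),interpolation=cv2.INTER_CUBIC))
print(readout.read_state())
E
```

```text
{'time_s': 4.9167, 'joints': array([-36.60010804,  12.8527644 ,  37.98537337, 116.03443664,
        -9.75262575,  54.09648573, -14.84074027]), 'dq': array([ 0.01695634, -0.01440771, -0.04684423, -0.01383682, -0.05313221,
       -0.06992593,  0.00029561]), 'effort': array([ 1.28324269e-01, -4.88975787e+01,  6.58453971e+00, -3.68300986e+01,
        1.12836517e-02, -3.17030400e-01,  2.48735138e-03]), 'tool_pos': array([ 0.51335755, -0.02936961,  0.16356234]), 'eef_rot': array([ 1.79939816e+02, -4.13768395e-02,  6.87312294e+01]), 'contact_force': array([-1.3592594 , -0.21992365, 10.81518378]), 'ft_torque': array([-0.01983991,  0.27935151,  0.03071331]), 'gripper_force': 5.261275609955192, 'grip_width': 0.14722147598738805}
```

View pics/c3.png

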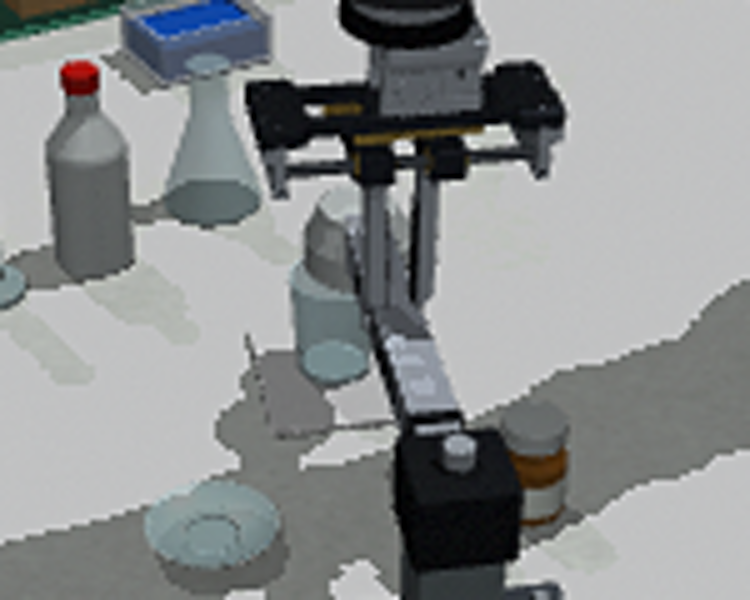

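The picture shows the fingers closer together than the boom is wide, with tips near (375,300) and (425,295). The opening reads 14 mm, which is less than 30, so I check where the tips really are.

```bash
python3 - <<'E'
from h import *
o=np.array([.5769,.1344]);w=np.array([-.3634,-.9316]);n=np.array([.9316,-.3634])
for S in("scene","top"):
    s=snap(S);P=pts(s);q=P[...,:2]-o;a=q@w;b=q@n;z=P[...,2]
    m=(abs(a-.176)<.03)&(abs(b)<.08)&(z>.12)&(z<.26)
    print(S)
    for zz in np.arange(.13,.26,.01):
        k=m&(z>=zz)&(z<zz+.01)
        if k.sum()>2: print(round(zz,3),k.sum(),"a",np.round(np.percentile(a[k],[2,50,98]),3),"b",np.round(np.sort(b[k])[::max(1,k.sum()//8)],3))
E
```

```text
scene
0.15 9 a [0.149 0.17  0.201] b [0.017 0.017 0.017 0.017 0.017 0.017 0.018 0.018 0.022]
0.16 16 a [0.15  0.175 0.205] b [0.016 0.017 0.017 0.017 0.018 0.018 0.02  0.022]
0.17 76 a [0.146 0.165 0.2  ] b [-0.014 -0.008 -0.006 -0.003 -0.     0.003  0.008  0.012  0.017]
0.18 25 a [0.165 0.168 0.182] b [-0.017 -0.013 -0.01  -0.007 -0.006  0.009  0.013  0.015  0.02 ]
0.19 28 a [0.162 0.166 0.183] b [-0.016 -0.012 -0.009 -0.007 -0.005  0.01   0.013  0.018  0.019  0.02 ]
0.2 28 a [0.163 0.167 0.183] b [-0.019 -0.014 -0.012 -0.007 -0.006 -0.006  0.012  0.015  0.019  0.02 ]
0.21 31 a [0.164 0.167 0.179] b [-0.018 -0.014 -0.013 -0.009 -0.007  0.009  0.01   0.013  0.016  0.019
  0.02 ]
0.22 28 a [0.164 0.168 0.18 ] b [-0.018 -0.015 -0.012 -0.008 -0.007  0.01   0.016  0.019  0.02   0.02 ]
0.23 29 a [0.164 0.167 0.181] b [-0.017 -0.015 -0.011 -0.008 -0.006  0.01   0.013  0.016  0.019  0.02 ]
0.24 30 a [0.164 0.167 0.184] b [-0.017 -0.014 -0.011 -0.011 -0.008 -0.006  0.013  0.016  0.019  0.02 ]
0.25 29 a [0.163 0.167 0.183] b [-0.017 -0.016 -0.011 -0.008 -0.007 -0.007  0.011  0.014  0.017  0.02 ]
top
```

The depth map puts the fingertips on top of the boom at z≈0.175, about 33 mm higher than the stated tool length implies. I open, go 3.3 cm lower with clearance, and check before pinching.

Request:
send_rows(motion=[[0,0,-0.3,0,0,0,0.3],[0,0,0,0,0,0,0.5],[0,0,0,0,0,0,0.5],[0,0,0,0,0,0,0.5],[0,0,0,0,0,0,0.5],[0,0,0,0,0,0,0.5],[-0.1,0,1,0,0,0,0.5],[0,0,1,0,0,0,0.5],[0,0,1,0,0,0,0.5],[0,0,0.6,0,0,0,0.5],[0,0,0,0,0,0,0.5]])

```text
time_s: 5.93
tool_pos: [0.5113, -0.0304, 0.1281]
eef_rot: [-179.9, 0.1, 68.7]
contact_force: [-0.1, 0.6, 0.2]
grip_width: 0.746
gripper_force: 0.0
```

```bash
cat > fing.py <<'E'
from h import *
o=np.array([.5769,.1344]);w=np.array([-.3634,-.9316]);n=np.array([.9316,-.3634])
s=snap("scene");P=pts(s);q=P[...,:2]-o;a=q@w;b=q@n;z=P[...,2]
m=(abs(a-.176)<.035)&(abs(b)<.1)&(z>.09)&(z<.26)
for zz in np.arange(.09,.26,.01):
    k=m&(z>=zz)&(z<zz+.01)
    if k.sum()>2: print(round(zz,3),k.sum(),"a",np.round(np.percentile(a[k],[2,50,98]),3),"b",np.round(np.sort(b[k])[::max(1,k.sum()//8)],3))
T=readout.read_state();q=T["tool_pos"][:2]-o;print(T["tool_pos"],q@w,q@n,T["contact_force"],T["grip_width"])
E
python3 fing.py
```

```text
0.14 19 a [0.157 0.169 0.185] b [-0.047 -0.043 -0.04  -0.037 -0.036  0.017  0.036  0.04   0.043  0.046]
0.15 38 a [0.151 0.169 0.208] b [-0.046 -0.043 -0.038 -0.036  0.017  0.017  0.02   0.037  0.042  0.046]
0.16 44 a [0.154 0.17  0.206] b [-0.046 -0.039 -0.036  0.017  0.017  0.019  0.036  0.042  0.046]
0.17 152 a [0.143 0.171 0.21 ] b [-0.048 -0.011 -0.007 -0.002  0.003  0.008  0.012  0.017]
0.18 27 a [0.166 0.169 0.184] b [-0.048 -0.045 -0.041 -0.039 -0.036  0.036  0.04   0.043  0.046]
0.19 27 a [0.166 0.169 0.182] b [-0.048 -0.044 -0.041 -0.038 -0.036  0.037  0.04   0.043  0.046]
0.2 31 a [0.166 0.169 0.183] b [-0.047 -0.043 -0.04  -0.038 -0.037 -0.036  0.037  0.04   0.043  0.046
  0.047]
0.21 30 a [0.165 0.168 0.186] b [-0.046 -0.043 -0.04  -0.038 -0.037 -0.037  0.037  0.043  0.043  0.046]
0.22 19 a [0.165 0.169 0.188] b [-0.046 -0.042 -0.042 -0.039 -0.038 -0.037 -0.037  0.037  0.04   0.046]
0.23 12 a [0.145 0.167 0.207] b [-0.079 -0.074 -0.073 -0.073 -0.073 -0.072 -0.039 -0.037 -0.037 -0.037
  0.056  0.08 ]
0.24 98 a [0.142 0.146 0.188] b [-0.081 -0.073 -0.054 -0.042 -0.036  0.026  0.047  0.061  0.08 ]
0.25 161 a [0.142 0.149 0.195] b [-0.081 -0.059 -0.039 -0.022  0.002  0.031  0.047  0.058  0.079]
[ 0.51169685 -0.03051959  0.12890197] 0.17733391439549917 -0.0008114712613443353 [-0.28274131 -0.09567188 -0.05924373] 0.7479979324430649
```

The tips are now at z≈0.14 beside the boom, so I pinch.

Request:
send_rows(motion=[[0,0,0,0,0,0,0.2],[0,0,0,0,0,0,0],[0,0,0,0,0,0,-0.2],[0,0,0,0,0,0,-0.4],[0,0,0,0,0,0,-0.6],[0,0,0,0,0,0,-1],[0,0,0,0,0,0,-1],[0,0,0,0,0,0,-1]], newtons=25)

```text
time_s: 6.65
tool_pos: [0.5144, -0.031, 0.1305]
eef_rot: [179.7, -0.0, 68.7]
contact_force: [14.5, -4.8, -10.5]
grip_width: 0.318
gripper_force: 25.0
```

Request:
send_rows(motion=[[0,0,0,0,0,0,-1],[0,0,0,0,0,0,-1],[0,0,0,0,0,0,-1]])

```text
time_s: 6.9
tool_pos: [0.5144, -0.031, 0.1305]
eef_rot: [179.8, -0.0, 68.7]
contact_force: [14.2, -5.2, -8.4]
grip_width: 0.317
gripper_force: 25.0
```

The width of 29.9 mm means the button is flush. I relieve the side load and start drawing outward.

Request:
send_rows(motion=[[0,0.15,0,0,0,0,-1],[0,0.1,0,0,0,0,-1],[-0.1,0,0,0,0,0,-1],[-0.1,0,0,0,0,0,-1],[-0.1,0,0,0,0,0,-1],[0,0,0,0,0,0,-1]])

```text
time_s: 7.4
tool_pos: [0.5137, -0.0328, 0.1303]
eef_rot: [-180.0, -0.1, 68.8]
contact_force: [-1.2, 6.7, 7.1]
grip_width: 0.318
gripper_force: 25.0
```

Request:
send_rows(motion=[[-0.1,0,0,0,0,0,-1],[-0.1,0,0,0,0,0,-1],[0,0,0,0,0,0,-1]])

```text
time_s: 7.65
tool_pos: [0.513, -0.0346, 0.1303]
eef_rot: [-180.0, -0.1, 68.8]
contact_force: [-1.9, 6.8, 6.9]
grip_width: 0.318
gripper_force: 25.0
```

Request:
send_rows(motion=[[-0.1,0,0,0,0,0,-1],[-0.1,0,0,0,0,0,-1],[0,0,0,0,0,0,-1]])

```text
time_s: 7.9
tool_pos: [0.5124, -0.0362, 0.1303]
eef_rot: [-180.0, -0.1, 68.8]
contact_force: [-1.6, 7.2, 7.1]
grip_width: 0.319
gripper_force: 25.0
```

Request:
send_rows(motion=[[-0.1,0,0,0,0,0,-1],[-0.1,0,0,0,0,0,-1],[0,0,0,0,0,0,-1]])

```text
time_s: 8.15
tool_pos: [0.5121, -0.0371, 0.1303]
eef_rot: [-180.0, -0.2, 68.8]
contact_force: [2.1, 13.4, 4.2]
grip_width: 0.319
gripper_force: 25.0
```

Request:
send_rows(motion=[[-0.05,0,0,0,0,0,-1],[0,0,0,0,0,0,-1]])

```text
time_s: 8.32
tool_pos: [0.512, -0.0373, 0.1303]
eef_rot: [180.0, -0.2, 68.9]
contact_force: [2.0, 15.0, 3.4]
grip_width: 0.321
gripper_force: 25.0
```

Request:
send_rows(motion=[[-0.04,0,0,0,0,0,-1],[0,0,0,0,0,0,-1]])

```text
time_s: 8.48
tool_pos: [0.5119, -0.0374, 0.1303]
eef_rot: [180.0, -0.2, 68.9]
contact_force: [3.3, 17.1, 3.6]
grip_width: 0.319
gripper_force: 25.0
```

Request:
send_rows(motion=[[-0.03,0,0,0,0,0,-1],[0,0,0,0,0,0,-1],[0,0,0,0,0,0,-1]])

```text
time_s: 8.73
tool_pos: [0.5116, -0.0383, 0.1303]
eef_rot: [-180.0, -0.2, 68.8]
contact_force: [1.0, 11.3, 3.9]
grip_width: 0.319
gripper_force: 25.0
```

Request:
send_rows(motion=[[-0.05,0,0,0,0,0,-1],[-0.05,0,0,0,0,0,-1],[0,0,0,0,0,0,-1]])

```text
time_s: 8.98
tool_pos: [0.5109, -0.04, 0.1303]
eef_rot: [-180.0, -0.1, 68.8]
contact_force: [-0.5, 9.4, 5.8]
grip_width: 0.317
gripper_force: 25.0
```

Request:
send_rows(motion=[[-0.1,0,0,0,0,0,-1],[-0.1,0,0,0,0,0,-1],[-0.1,0,0,0,0,0,-1],[-0.1,0,0,0,0,0,-1],[-0.15,0,0,0,0,0,-1],[-0.15,0,0,0,0,0,-1],[-0.15,0,0,0,0,0,-1],[-0.15,0,0,0,0,0,-1],[-0.15,0,0,0,0,0,-1],[0,0,0,0,0,0,-1]])

```text
time_s: 9.82
tool_pos: [0.5065, -0.0515, 0.1303]
eef_rot: [-180.0, -0.1, 68.8]
contact_force: [-2.3, 4.5, 8.8]
grip_width: 0.317
gripper_force: 25.0
```

```bash
cat > st.py <<'E'
from h import *
o=np.array([.5769,.1344]);w=np.array([-.3634,-.9316]);n=np.array([.9316,-.3634])
s=snap("top");P=pts(s);q=P[...,:2]-o;a=q@w;b=q@n;z=P[...,2]
m=(z>.15)&(z<.18)&(a>.25)&(a<.45)&(abs(b)<.01);print("lamp end",a[m].max(),"(start .3405)")
m=(a>.15)&(a<.24)&(b>.0185)&(b<.028)&(z>.145)&(z<.172);print("proud",np.round(np.c_[a[m],b[m],z[m]],3)[:12].tolist())
T=readout.read_state();q=T["tool_pos"][:2]-o;F=T["contact_force"];print("a",q@w,"n",q@n,T["tool_pos"][2],"Fa",F[:2]@w,"Fn",F[:2]@n,F[2],T["grip_width"])
E
python3 st.py
```

```text
lamp end 0.36206549645247393 (start .3405)
proud []
a 0.19884763180568574 n 0.0019084483674689605 0.13027135551966867 Fa -2.5344428277392113 Fn -4.523754658669293 7.969152440949506 0.3203656016319711
```

The lamp moved 21.6 mm along with the tool, so the boom is sliding with the button tucked.

Request:
send_rows(motion=[[-0.15,0,0,0,0,0,-1],[-0.15,0,0,0,0,0,-1],[-0.15,0,0,0,0,0,-1],[-0.15,0,0,0,0,0,-1],[-0.15,0,0,0,0,0,-1],[-0.15,0,0,0,0,0,-1],[-0.15,0,0,0,0,0,-1],[-0.15,0,0,0,0,0,-1],[-0.15,0,0,0,0,0,-1],[-0.15,0,0,0,0,0,-1],[-0.15,0,0,0,0,0,-1],[-0.15,0,0,0,0,0,-1]])

```text
time_s: 10.87
tool_pos: [0.4998, -0.0685, 0.1303]
eef_rot: [-180.0, -0.1, 68.8]
contact_force: [-4.3, 1.3, 9.6]
grip_width: 0.316
gripper_force: 25.0
```

Request:
send_rows(motion=[[-0.1,0,0,0,0,0,-1],[-0.1,0,0,0,0,0,-1],[-0.05,0,0,0,0,0,-1]])

```text
time_s: 11.12
tool_pos: [0.4989, -0.0708, 0.1303]
eef_rot: [-180.0, -0.1, 68.8]
contact_force: [-3.2, 5.0, 9.1]
grip_width: 0.319
gripper_force: 25.0
```

Request:
send_rows(motion=[[-0.05,0,0,0,0,0,-1],[-0.05,0,0,0,0,0,-1],[-0.05,0,0,0,0,0,-1],[-0.05,0,0,0,0,0,-1]])

```text
time_s: 11.45
tool_pos: [0.4982, -0.0726, 0.1303]
eef_rot: [-180.0, -0.1, 68.8]
contact_force: [-3.0, 5.9, 8.6]
grip_width: 0.317
gripper_force: 25.0
```

Request:
send_rows(motion=[[-0.05,0,0,0,0,0,-1],[-0.05,0,0,0,0,0,-1],[-0.05,0,0,0,0,0,-1],[-0.05,0,0,0,0,0,-1]])

```text
time_s: 11.78
tool_pos: [0.498, -0.0732, 0.1303]
eef_rot: [-180.0, -0.1, 68.8]
contact_force: [-0.5, 13.5, 6.2]
grip_width: 0.315
gripper_force: 25.0
```

The boom has stopped at about 40 mm with 12 N, so I back off a little and check for the button.

Request:
send_rows(motion=[[0.1,0,0,0,0,0,-1],[0.05,0,0,0,0,0,-1],[0,0,0,0,0,0,-1]])

```text
time_s: 12.03
tool_pos: [0.498, -0.0729, 0.1303]
eef_rot: [-180.0, -0.1, 68.8]
contact_force: [-3.6, 5.3, 8.2]
grip_width: 0.319
gripper_force: 25.0
```

```bash
python3 st.py; python3 - <<'E'
from h import *
o=np.array([.5769,.1344]);w=np.array([-.3634,-.9316]);n=np.array([.9316,-.3634])
s=snap("scene");P=pts(s);q=P[...,:2]-o;a=q@w;b=q@n;z=P[...,2]
m=(a>.15)&(a<.2)&(b>.0185)&(b<.028)&(z>.145)&(z<.172);print("proud",np.round(np.c_[a[m],b[m],z[m]],3)[:12].tolist())
i=s["frame"][140:230,280:380,::-1];cv2.imwrite('pics/c4.png',cv2.resize(i,(660,594),interpolation=cv2.INTER_CUBIC))
E
```

```text
lamp end 0.38497820933341703 (start .3405)
proud []
a 0.2217422337637613 n 0.0018976001920578372 0.13028370938990835 Fa -3.0753182344941643 Fn -5.32196280761551 7.920984256536938 0.31622454663989064
proud [[0.178, 0.022, 0.164], [0.177, 0.019, 0.164], [0.178, 0.022, 0.16], [0.175, 0.02, 0.162], [0.174, 0.02, 0.159]]
```

View pics/c4.png

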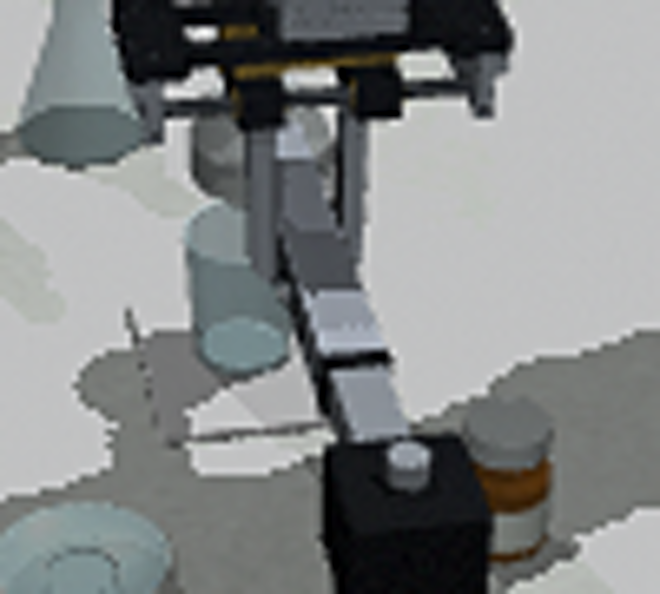

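The button is proud by 20–22 mm at a≈0.177 and the lamp has moved 44.5 mm, so it snapped into the next hole. Now I push the whole arm inward.

Request:
send_rows(motion=[[0.1,0,0,0,0,0,-1],[0.1,0,0,0,0,0,-1],[0.1,0,0,0,0,0,-1],[0.1,0,0,0,0,0,-1],[0,0,0,0,0,0,-1]])

```text
time_s: 12.55
tool_pos: [0.4992, -0.0698, 0.1302]
eef_rot: [-180.0, -0.0, 68.7]
contact_force: [-4.4, 1.3, 10.0]
grip_width: 0.317
gripper_force: 25.0
```

Request:
send_rows(motion=[[0.1,0,0,0,0,0,-1],[0.1,0,0,0,0,0,-1],[0.1,0,0,0,0,0,-1],[0,0,0,0,0,0,-1]])

```text
time_s: 12.88
tool_pos: [0.5003, -0.067, 0.1303]
eef_rot: [-180.0, -0.0, 68.7]
contact_force: [-4.7, 1.1, 10.5]
grip_width: 0.32
gripper_force: 25.0
```

Request:
send_rows(motion=[[0.1,0,0,0,0,0,-1],[0.1,0,0,0,0,0,-1],[0,0,0,0,0,0,-1]])

```text
time_s: 13.13
tool_pos: [0.501, -0.0652, 0.1302]
eef_rot: [-180.0, -0.0, 68.7]
contact_force: [-4.9, 0.2, 9.2]
grip_width: 0.315
gripper_force: 25.0
```

Request:
send_rows(motion=[[0.1,0,0,0,0,0,-1],[0.1,0,0,0,0,0,-1],[0,0,0,0,0,0,-1]])

```text
time_s: 13.38
tool_pos: [0.5018, -0.0633, 0.1303]
eef_rot: [-180.0, -0.0, 68.7]
contact_force: [-6.0, 1.5, 9.9]
grip_width: 0.318
gripper_force: 25.0
```

Request:
send_rows(motion=[[0.1,0,0,0,0,0,-1],[0.1,0,0,0,0,0,-1],[0,0,0,0,0,0,-1]])

```text
time_s: 13.63
tool_pos: [0.5024, -0.0616, 0.1303]
eef_rot: [-180.0, -0.0, 68.7]
contact_force: [-5.9, -0.0, 10.5]
grip_width: 0.314
gripper_force: 25.0
```

```bash
sed -i 's/snap("top")/snap("scene")/' st.py; python3 st.py
```

```text
lamp end 0.3148880815539692 (start .3405)
proud [[0.201, 0.028, 0.172], [0.2, 0.022, 0.172], [0.202, 0.024, 0.167], [0.205, 0.021, 0.165], [0.2, 0.028, 0.165], [0.199, 0.025, 0.165], [0.202, 0.021, 0.163], [0.202, 0.027, 0.16], [0.198, 0.025, 0.163], [0.198, 0.022, 0.162], [0.202, 0.027, 0.157], [0.201, 0.024, 0.157]]
a 0.2096322399219313 n 0.0018903025554903503 0.1302559202840164 Fa 0.8244370691456635 Fn -3.7264924244782853 9.741734727375734 0.31158159941986346
```

```bash
python3 - <<'E'
from h import *
o=np.array([.5769,.1344]);w=np.array([-.3634,-.9316]);n=np.array([.9316,-.3634])
s=snap("top");P=pts(s);q=P[...,:2]-o;a=q@w;b=q@n;z=P[...,2]
m=(z>.15)&(z<.18)&(a>.25)&(a<.45)&(abs(b)<.01);print("lamp end",a[m].max())
m=(z>.165)&(z<.18)&(a>.03)&(a<.18)&(abs(b)<.006);k=np.argsort(a[m]);print("edge",np.round(np.c_[a[m],z[m]][k],4)[::4].tolist()[:25])
s=snap("scene");P=pts(s);q=P[...,:2]-o;a=q@w;b=q@n;z=P[...,2]
m=(a>.14)&(a<.192)&(b>.0185)&(b<.028)&(z>.145)&(z<.172);print("proud",np.round(np.c_[a[m],b[m],z[m]],3)[:12].tolist())
i=s["frame"][140:230,280:380,::-1];cv2.imwrite('pics/c5.png',cv2.resize(i,(660,594),interpolation=cv2.INTER_CUBIC))
E
```

```text
lamp end 0.372218219864748
edge [[0.0302, 0.1744], [0.0321, 0.1728], [0.0333, 0.1713], [0.0363, 0.171], [0.0376, 0.1734], [0.0395, 0.1738], [0.0411, 0.1732], [0.0434, 0.1738], [0.0447, 0.1706], [0.047, 0.171], [0.049, 0.1733], [0.0509, 0.1734], [0.0528, 0.1712], [0.0548, 0.1727], [0.0565, 0.1729], [0.0583, 0.1758], [0.0602, 0.1739], [0.062, 0.17], [0.0643, 0.1753], [0.0662, 0.1751], [0.0679, 0.175], [0.0699, 0.1731], [0.0714, 0.1718], [0.0733, 0.1683], [0.0762, 0.1776]]
proud [[0.171, 0.02, 0.165], [0.165, 0.021, 0.165], [0.167, 0.021, 0.16], [0.168, 0.021, 0.156], [0.147, 0.019, 0.162]]
```

View pics/c5.png

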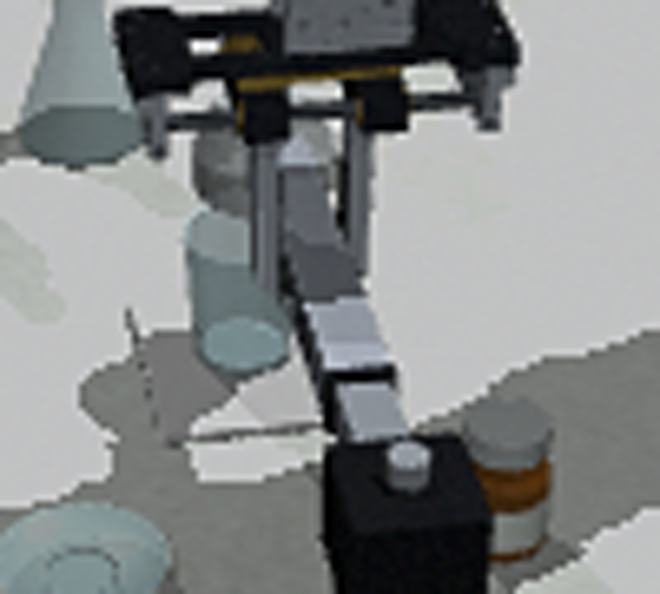

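The button has travelled inward with the arm and is still proud at a≈0.168. I press on in small steps until the stop is felt.

Request:
send_rows(motion=[[0.05,0,0,0,0,0,-1],[0.05,0,0,0,0,0,-1],[0,0,0,0,0,0,-1]])

```text
time_s: 14.03
tool_pos: [0.5027, -0.0609, 0.1303]
eef_rot: [-180.0, -0.0, 68.7]
contact_force: [-5.5, -0.9, 10.6]
grip_width: 0.322
gripper_force: 25.0
```

Request:
send_rows(motion=[[0.05,0,0,0,0,0,-1],[0.05,0,0,0,0,0,-1],[0,0,0,0,0,0,-1]])

```text
time_s: 14.28
tool_pos: [0.5029, -0.0606, 0.1302]
eef_rot: [-180.0, 0.0, 68.7]
contact_force: [-7.6, -4.8, 11.7]
grip_width: 0.317
gripper_force: 25.0
```

Request:
send_rows(motion=[[0.05,0,0,0,0,0,-1],[0,0,0,0,0,0,-1]])

```text
time_s: 14.45
tool_pos: [0.5029, -0.0604, 0.1302]
eef_rot: [-179.9, 0.1, 68.7]
contact_force: [-7.5, -6.6, 12.4]
grip_width: 0.321
gripper_force: 25.0
```

Firm stop at about 9 N. I relax the load, open, and rise.

Request:
send_rows(motion=[[-0.05,0,0,0,0,0,-1],[-0.05,0,0,0,0,0,-1],[0,0,0,0,0,0,0.5],[0,0,0,0,0,0,0.5],[0,0,0,0,0,0,0.5],[0,0,0,0,0,0,0.5],[0,0,0,0,0,0,0.5],[0,0,-1,0,0,0,0.5],[0,0,-2,0,0,0,0.5],[0,0,-3,0,0,0,0.5],[0,0,-4,0,0,0,0.5],[0,0,0,0,0,0,0.5]])

```text
time_s: 15.45
tool_pos: [0.5061, -0.0611, 0.2365]
eef_rot: [179.6, -0.2, 68.7]
contact_force: [0.9, 0.1, 1.2]
grip_width: 0.75
gripper_force: 0.0
```

```bash
python3 - <<'E'
from h import *
o=np.array([.5769,.1344]);w=np.array([-.3634,-.9316]);n=np.array([.9316,-.3634])
for S in("top","scene"):
    s=snap(S);P=pts(s);q=P[...,:2]-o;a=q@w;b=q@n;z=P[...,2]
    m=(z>.15)&(z<.18)&(a>.25)&(a<.45)&(abs(b)<.01);print(S,"lamp end",a[m].max() if m.any() else 0)
    m=(a>.14)&(a<.192)&(b>.0165)&(b<.028)&(z>.145)&(z<.173);print("proud",np.round(np.c_[a[m],b[m],z[m]],3)[:20].tolist())
i=s["frame"][140:230,280:380,::-1];cv2.imwrite('pics/c6.png',cv2.resize(i,(660,594),interpolation=cv2.INTER_CUBIC))
E
```

```text
top lamp end 0.3712678294319597
proud []
scene lamp end 0.35753358316108214
proud [[0.192, 0.017, 0.169], [0.19, 0.017, 0.167], [0.187, 0.017, 0.165], [0.184, 0.018, 0.163], [0.186, 0.017, 0.158], [0.17, 0.017, 0.168], [0.172, 0.02, 0.164], [0.166, 0.018, 0.168], [0.171, 0.02, 0.161], [0.162, 0.019, 0.167], [0.155, 0.017, 0.171], [0.165, 0.021, 0.161], [0.164, 0.018, 0.162], [0.154, 0.017, 0.168], [0.167, 0.021, 0.156], [0.164, 0.018, 0.158], [0.152, 0.018, 0.166], [0.161, 0.019, 0.156], [0.154, 0.017, 0.161], [0.151, 0.018, 0.159]]
```

View pics/c6.png

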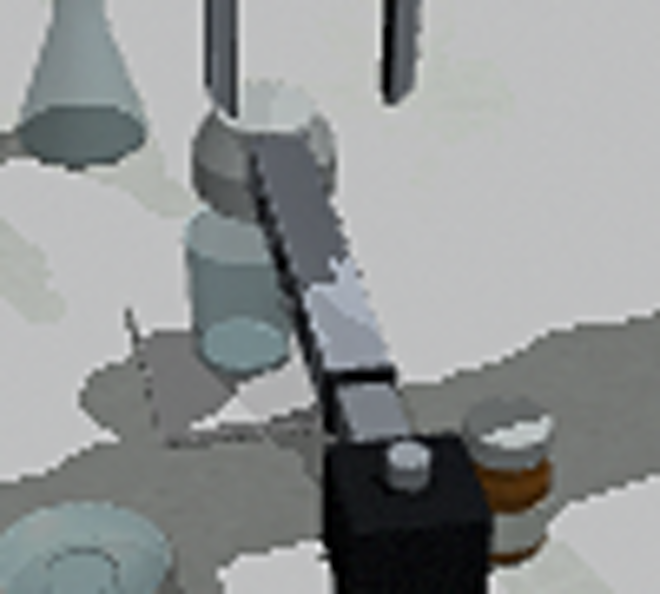

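The gripper is clear, the button stands proud, and the tube is home. The beaker, dish and jar look undisturbed, so I hand in.

```bash
python3 -c "
from workcell import job_done
print(job_done())"
```

```text
the job is handed in; nothing more can be done
None
```

I handed the job in at about 15.5 s of the 38 s allowed. The boom is about 40 mm out with the button standing proud in the next hole, the inner tube was pushed to a firm stop at about 9 N, and the gripper is open and clear. `job_done` returned no verdict.

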